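Hold a sprung test-box lid at its interlock point

TASK

The lid interlock of the blue test box is about to be measured. Leaving the lid shut, slide the red multimeter across the bench, without lifting it, until it is centred on the yellow ring; then raise the lid past its balance point, without letting it fly up against its open stop or drop shut, ease it back to just below the balance point (within some ten degrees, on the green band of the gauge) and finish still holding it there, motionless. Leave the solder spool, the jar and the screwdriver where they are.

Things in the scene. Friction and masses are not known exactly. Their poses are not given: they have to be found in the camera images.
- meter_center (a point): Red multimeter lying flat and loose on the bench, black face with dial and display upward: 165 mm long (its x axis, display end +x), 85 mm wide (y), 38 mm high, 0.3 to 0.55 kg. The point is its centre, 19 mm above the bench. Too wide to grasp: push it against a side; two spread fingers set against a long side push it without turning it.
- mark_center (a point): Centre of a flat yellow ring painted on the bench, 140 mm outer diameter, with a yellow dot in its middle; nothing to bump into. The meter's centre belongs over it, whichever way the meter is turned.
- box: Fixed blue test box, 220 mm deep (x), 240 mm wide (y), 90 mm high; origin at the centre of its underside on the bench; its front, with the tongue, faces its own -x. A flat aluminium lid covers it, hinged along the rear top edge. On the +y side stands a white quarter-circle gauge with a green band (0.65 to 0.81 rad) and a red line at the balance point (0.85 rad).
- lid_hinge (a point): Middle of the lid's hinge axis, at the rear top edge of the box, 110 mm behind the box centre and 90 mm above the bench. The axis runs along the box's y axis.
- lid_grip (a point): Centre of the grip of the lid's red tongue, 258 mm from the hinge axis and 4 mm above the plane of hinge and rim. The tongue is a flat bar 28 mm wide (along the box's y), 14 mm thick, and sticks out 60 mm in front of the lid's edge; free space all round. Pinch it across its 28 mm width from above, just in front of the lid; it can turn between the fingers as the lid swings. Axes move with the lid; at lid value 0 they are those of the box.
- lid (a joint): Lid angle in rad: 0 shut, 1.4 against the open stop, growing as the tongue goes up and back. The lid is 1.1 kg with a spring on the hinge; balance point at 0.85: released below it the lid falls shut, above it the lid springs open. Never more than 2.5 N at the tongue is needed to move it slowly.
- spool: Bystander: blue solder spool standing on its flange, 54 mm diameter, 40 mm high; origin at the centre of its underside.
- jar: Bystander: amber glass jar with yellow cap, 54 mm diameter, 70 mm high; origin at the centre of its underside.
- driver: Bystander: screwdriver with yellow handle, 180 mm long, lying in front of the box; origin under its middle.
Things that resemble listed ones, but are neither listed nor needed, are in the scene too. Of the things that look like the part that bears meter_center, the smallest one is meant.

How it is judged (in metres and radians):
On the way, in this order (a step that is already met when the one before it is completed fails the run):
1. the meter has been slid onto the yellow ring and rests there while the lid is still shut (horizontal distance between meter_center and mark_center below 0.025 m and linear speed of meter below 0.02 m/s and value of joint lid below 0.05 rad), for 0.2 s.
2. the lid has been raised past its balance point, short of the open stop (value of joint lid between 0.88 and 1.34 rad), for 0.1 s.
At the end, for the whole second after the job is handed in: The robot still holds the lid, which is motionless 0.02 to 0.23 rad below its balance point (lid angle 0.62 to 0.83 rad), and the meter lies flat with its centre within 25 mm of the ring's centre (value of joint lid between 0.62 and 0.83 rad and velocity of joint lid between -0.05 and 0.05 rad/s and contact force between any of the fingers, the arm and lid above 0.1 N and horizontal distance between meter_center and mark_center below 0.025 m and angle between meter_center's own z axis and vertical below 0.1 rad); the arm keeps its last pose, push and grip.
It fails at once if the meter is lifted off the bench or tipped (height (world z) of meter_center above 0.034 m or angle between meter_center's own z axis and vertical above 0.3 rad).
It fails at once if the lid flies up against its open stop (value of joint lid above 1.36 rad).
It fails at once if the lid drops or is slammed towards shut (velocity of joint lid below -2 rad/s).
It fails at once if the spool, the jar or the screwdriver is moved by more than 30 mm (distance of any of spool, jar, driver from where it was at the start of the episode above 0.03 m).
It also fails if it takes over 54 s, if anything falls off the work surface, if the arm or the gripper's body presses on something with over 40 N, if the wrist force passes 120 N, or if a joint passes its speed limit or range.

ROBOT

A 6-joint arm with a two-finger parallel gripper is mounted at the origin on the work surface. World frame = base frame: x ahead of the robot, y to its left, z up, the work surface at z = 0. Lengths are in m, angles in degrees, forces in N, time in s.
With the tool pointing down it reaches from about 0.4 to 0.925 m from the base axis. Payload 3.4 kg.
Tool frame: the origin (TCP) lies on the centre line of the jaws, within the pads' length; the fingertips stand 19 mm ahead of it and the grasp point (between the pads) is the TCP (manip.tips_ahead is the distance from the TCP to the fingertips, in m); z points along the fingers, y is the line along which they close (so a half turn about z gives the same grasp; the last joint's range is limited). The gripper opens to 85 mm and grips with 20 to 120 N. Pads are 22 mm wide; open, the fingers measure 114 mm over their backs; the gripper's body (76 mm by 85 mm) begins 54 mm behind the grasp point. The pads swing forward as they close: fully open they stand 13 mm farther back than shut.
Start: joints at [61.736, 17.578, 86.31, -0, 76.112, -4.211], TCP at [0.234, 0.525, 0.25] pointing down, gripper open.
Joint ranges: [-179.03, 179.03], [-60, 130.46], [8.19, 133.38], [-81.62, 261.62], [5.75, 156.47], [-153.77, 153.77]. Speed limits (degrees/s): [147.25, 147.25, 180, 180, 180, 180].

INTERFACE

Orientations are given as a 3x3 rotation matrix whose columns are the frame's x, y, z axes.
In Python, from bench import manip gives the robot as it stands.
- The arm moves only by the tool move_arm, never from a script. Its argument "increments" is a list of rows, each a list of 7 numbers: the shift along the tool's x, y, z in units of 10 cm (1.0 is 10 cm), then the turn, a rotation vector about the tool's x, y, z in units of 0.5 rad (1.0 is 0.5 rad), then the gripper's target within -1 to 1 (fully open at 1, half-way at 0, shut at -1). A call has 1 to 12 rows; each row shifts and turns the commanded pose from where the row before left it, along the tool's axes as they then stand; what a row does not reach is not made up. A row lasts 1/10 s, in which the tool goes at most 50 mm and 8.59 degrees, less where a joint would pass 70% of its speed; a pose out of reach is approached as far as the arm can. A call with a number of a shift or a turn outside -1 to 1 is refused whole. A call with a gripper value outside its range is refused whole. The fingers move at their own pace and stop on an object; the grip force is fixed at half the most. Time passes only in rows, so rows that do not move let the fingers close. It gives the time, the measured TCP pose, the force, the opening and the grip force at its end, in the units of the state.
- manip.observe(): the state, without advancing time (a new reading comes with each control period).
- manip.grab_frame(name): name is "side" or "top" or "wrist"; returns the picture (480x640x3 uint8, red, green, blue); there is no depth.
- manip.calibration(name): a dict with "camera_matrix" (3x3 intrinsics, pixels), "T" (4x4, takes a point from camera to world coordinates). Camera axes: x right, y down, z forward; pixel columns grow to the right and rows downward; lengths in m; the calibration is good to about 2 mm. A picture is of the moment at which its call begins: read the wrist's pose just before it. calibration takes no time and is no camera call; for the wrist camera it gives the pose at the moment of the call.
- manip.close_job(): hands the job in; it is judged then, once.
Trained networks look in the newest picture that a camera, given by its name, has taken for a name from the list of things; names that differ only in an ending like _2 or _b are one class to them, and where a whole thing is asked for, a point or a joint stands for the part that bears it (a point fixed in the world has none). Each returns a list of dicts, best first, with "conf" (0 to 1); they miss things now and then, are a little off and sometimes report something else, mostly with a low value. They report only what shows in the picture. A call takes as long as a camera call. They do not tell look-alikes from the thing itself.
- manip.search_frame(camera, name): "point" ([x, y, z] in m, in the coordinates of the camera as it stood for that picture, good to about 4 mm: the middle of the surface that is visible of it).
- manip.trace(camera, name): "region" (480x640 bool, what is visible of it).
The state is a dict: "time_s": time; "qpos": joint angles; "qvel": joint speeds; "effort": joint torques, N m; "tcp_pos": TCP position; "tool_rot": TCP orientation; "wrist_force": force on the tool from outside, world axes, zero at the start; "wrist_torque": the same for the moment, N m; "gripper_width": opening from 0.0 (shut) to 1.0 (fully open); "grasp_force": force on a finger pad.
Only numpy, scipy, OpenCV 4.12 (cv2) and the standard library are available. Lean on these libraries where they do the work, as an engineer would, in place of code of your own. Each camera call takes 0.05 s, during which the arm holds its last target. There are 200 camera calls.

## Working session

There is one attempt and no reset: what is moved stays moved. The work goes in short steps, Python scripts to look and compute and a tool call to move; the robot and the scene stay as the last step left them, time stands still between calls to the robot, and variables do not carry over. Pictures are saved under pics/ and viewed, at most 10 in all, crops included, and the job is handed in when it is done.

Besides the shell and the picture viewer there is one more tool, called as name(argument=value, ...), one argument or row to a line, values as JSON. move_arm: Moves the arm, as the interface text tells. Its arguments: {"type":"object","properties":{"increments":{"type":"array","items":{"type":"array","items":{"type":"number","minimum":-1,"maximum":1}}}},"required":["increments"]}

```bash
mkdir -p pics; cat > h.py <<'E'
import numpy as np, cv2
from bench import manip as m
def grab(n,f):
    T=m.calibration(n); im=m.grab_frame(n); cv2.imwrite(f,im[:,:,::-1]); return im,T
def ray(c,u,v,z):
    K=np.array(c["camera_matrix"]);T=np.array(c["T"])
    d=T[:3,:3]@np.linalg.inv(K)@[u,v,1]; o=T[:3,3]; return o+d*(z-o[2])/d[2]
def w(c,p): T=np.array(c["T"]); return T[:3,:3]@np.array(p)+T[:3,3]
E
python3 - <<'E'
from h import *
a,c=grab("top","pics/top.png"); 
for n in ["meter_center","box","lid_grip","lid","spool","jar","driver","mark_center","lid_hinge"]:
    try:
        print(n,[(round(d["conf"],2),w(c,d["point"]).round(3).tolist()) for d in m.search_frame("top",n)][:4])
    except Exception as e: print(n,e)
b,c2=grab("side","pics/side.png")
s=m.observe();print(s["time_s"],s["tool_rot"])
E
```

```text
meter_center [(0.9, [0.735, -0.282, 0.052]), (0.78, [0.494, -0.257, 0.039]), (0.75, [0.337, -0.459, 0.05])]
box [(0.94, [0.661, 0.164, 0.098])]
lid_grip [(0.68, [0.396, 0.229, 0.024]), (0.62, [0.668, 0.16, 0.097])]
lid [(0.56, [0.666, 0.158, 0.097])]
spool [(0.97, [0.4, 0.032, 0.042])]
jar [(0.95, [0.676, -0.057, 0.07]), (0.67, [0.401, 0.029, 0.039])]
driver [(0.7, [0.396, 0.232, 0.025])]
mark_center [(0.76, [0.476, -0.096, 0.001])]
lid_hinge [(0.62, [0.662, 0.166, 0.101])]
0.55 [[-9.13149718e-01  4.07624328e-01  6.60880883e-06]
 [ 4.07624328e-01  9.13149717e-01 -3.78980834e-05]
 [-2.14830127e-05 -3.19127129e-05 -9.99999999e-01]]
```

View pics/top.png

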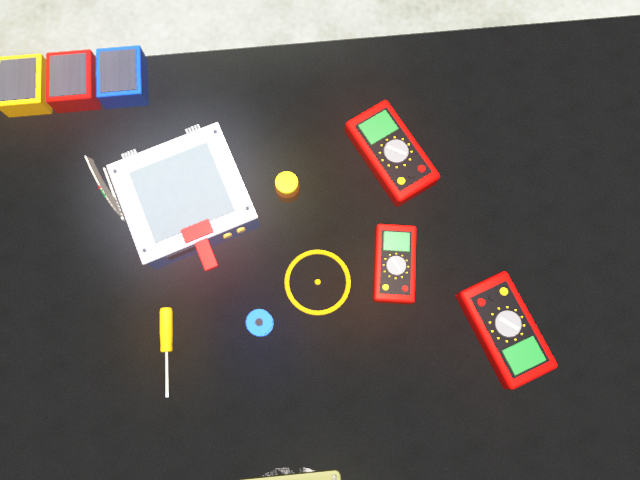

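View pics/side.png

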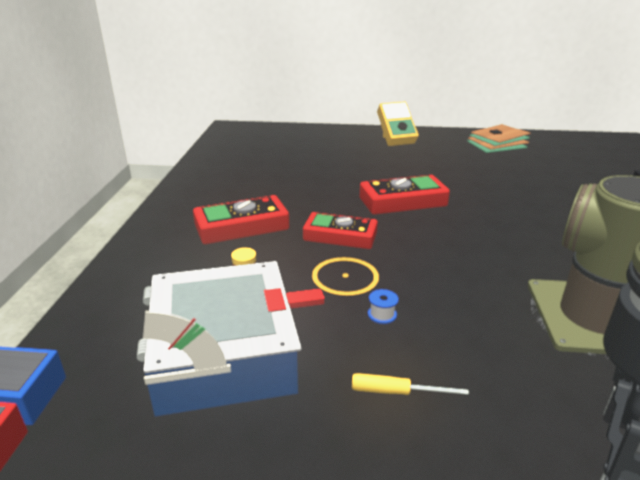

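Three meter look-alikes show in the top picture, at (393,150), (396,263) and (508,330). The one at (396,263) is clearly the smallest, so it should be the one meant. I'll confirm that by its size and a crop. The ring's dot is at (317,282), the tongue at about (205,253), the jar at (287,184) and the spool at (259,322).

```bash
python3 - <<'E'
from h import *
c=m.calibration("top"); im=m.grab_frame("top")
cv2.imwrite("pics/crop.png",cv2.resize(im[80:400,80:560,::-1],(800,533),interpolation=cv2.INTER_CUBIC))
for d in m.trace("top","meter_center"):
    r=d["region"].astype(np.uint8); ct=max(cv2.findContours(r,0,2)[0],key=cv2.contourArea)
    P=np.array([ray(c,*p[0],0.038)[:2] for p in ct]).astype(np.float32)
    print("meter",round(d["conf"],2),cv2.minAreaRect(P), ct.mean(0).mean(0).round())
hsv=cv2.cvtColor(im,cv2.COLOR_RGB2HSV)
y=cv2.inRange(hsv,(22,120,120),(35,255,255)); n,l,s,ce=cv2.connectedComponentsWithStats(y)
for i in range(1,n):
    if s[i][4]>10: print("yellow",s[i],ce[i].round(1),ray(c,*ce[i],0).round(4))
r=cv2.inRange(hsv,(0,150,90),(8,255,255))|cv2.inRange(hsv,(172,150,90),(180,255,255)); r[:,:170]=0;r[:,230:]=0;r[:210]=0
ct=max(cv2.findContours(r,0,2)[0],key=cv2.contourArea)
k=cv2.approxPolyDP(ct,2.5,True)[:,0]
print("tongue px",[(p.tolist(),ray(c,*p,0.1).round(3)[:2].tolist()) for p in k])
for d in m.trace("top","lid")+m.trace("top","box"):
    ct=max(cv2.findContours(d["region"].astype(np.uint8),0,2)[0],key=cv2.contourArea)
    print("lid",round(d["conf"],2),[(p.tolist(),ray(c,*p,0.1).round(3)[:2].tolist()) for p in cv2.approxPolyDP(ct,5,True)[:,0]])
print(np.array(c["T"]).round(3), m.observe()["time_s"])
E
```

```text
meter 0.98 ((0.7426526546478271, -0.2813258767127991), (0.22204093635082245, 0.12257001549005508), 26.692323684692383) [390. 151.]
meter 0.87 ((0.4967367649078369, -0.25893348455429077), (0.08926644921302795, 0.1690266728401184), 81.04289245605469) [397. 263.]
meter 0.68 ((0.3403328061103821, -0.4644179344177246), (0.2197246104478836, 0.12443924695253372), 19.48122215270996) [504. 328.]
yellow [  0  54  42  56 578] [26.7 82.5] [1.0044 0.5302 0.    ]
yellow [275 171  23  23 405] [286.2 181.5] [ 0.7085 -0.0477  0.    ]
yellow [397 177   9   8  57] [400.8 180.3] [ 0.6876 -0.3017  0.    ]
yellow [284 249  67  66 895] [317.4 282.2] [ 0.4777 -0.0952  0.    ]
yellow [315 279   6   6  28] [317.3 281.3] [ 0.4795 -0.0951  0.    ]
yellow [382 284   7   7  38] [385.2 286.8] [ 0.4544 -0.2378  0.    ]
yellow [499 287  10   9  67] [503.6 290.8] [ 0.4224 -0.4874  0.    ]
yellow [160 307  12  45 525] [165.5 329. ] [0.4091 0.2309 0.    ]
tongue px [([200, 258], [0.533, 0.133]), ([205, 270], [0.508, 0.125]), ([217, 266], [0.513, 0.101]), ([217, 263], [0.519, 0.1]), ([205, 270], [0.508, 0.125])]
lid 0.73 [([218, 122], [0.817, 0.082]), ([107, 165], [0.744, 0.313]), ([143, 263], [0.533, 0.245]), ([194, 243], [0.564, 0.144]), ([204, 268], [0.512, 0.126]), ([215, 268], [0.51, 0.105]), ([209, 238], [0.571, 0.113]), ([257, 217], [0.605, 0.015])]
lid 0.84 [([217, 123], [0.815, 0.084]), ([123, 154], [0.765, 0.28]), ([105, 169], [0.736, 0.317]), ([112, 194], [0.681, 0.304]), ([86, 157], [0.765, 0.356]), ([99, 187], [0.698, 0.33]), ([125, 215], [0.634, 0.279]), ([144, 264], [0.531, 0.243]), ([158, 268], [0.52, 0.216]), ([198, 252], [0.545, 0.137]), ([209, 270], [0.507, 0.117]), ([217, 266], [0.513, 0.101]), ([213, 245], [0.556, 0.106]), ([258, 226], [0.587, 0.015])]
[[-9.40e-02 -9.71e-01  2.19e-01  3.06e-01]
 [-9.96e-01  9.10e-02 -2.20e-02 -6.40e-02]
 [ 1.00e-03 -2.21e-01 -9.75e-01  1.18e+00]
 [ 0.00e+00  0.00e+00  0.00e+00  1.00e+00]] 0.75
```

View pics/crop.png

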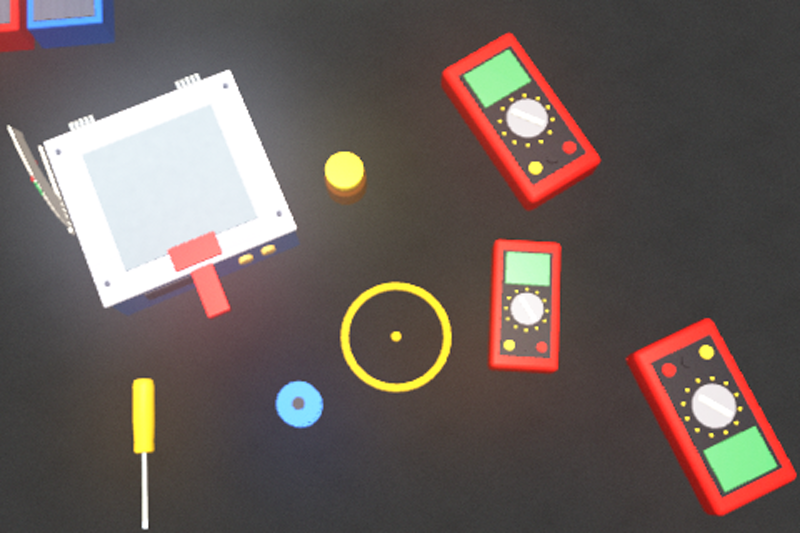

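The crop agrees: the meter at crop (526,305), top picture (396,263), measures about 169×89 mm against the stated 165×85. The other two measure about 220×123 mm, so the small one is meant. I'll turn the tool and head there.

move_arm(
  increments=[
    [0,0,0,0,0,0.29,1],
    [0,0,0,0,0,0.29,1],
    [0,0,0,0,0,0.29,1],
    [0,0,0,0,0,0.29,1],
    [0,0,0,0,0,0.29,1],
    [0,0,0,0,0,0.29,1],
    [0,0,0,0,0,0.29,1],
    [0,0,0,0,0,0.29,1],
    [0,0,0,0,0,0.26,1],
  ],
)

```text
time_s: 1.65
tcp_pos: [0.2344, 0.5251, 0.2504]
tool_rot: [[0.144, 0.99, 0.0], [0.99, -0.144, 0.0], [0.0, 0.0, -1.0]]
wrist_force: [0.4, -0.8, -0.4]
gripper_width: 0.998
grasp_force: 0.0
```

move_arm(
  increments=[
    [-0.325,0.23,0,0,0,0,1],
    [-0.325,0.23,0,0,0,0,1],
    [-0.325,0.23,0,0,0,0,1],
    [-0.325,0.23,0,0,0,0,1],
    [-0.325,0.23,0,0,0,0,1],
    [-0.325,0.23,0,0,0,0,1],
    [-0.325,0.23,0,0,0,0,1],
    [-0.325,0.23,0,0,0,0,1],
    [-0.325,0.23,0,0,0,0,1],
    [-0.325,0.23,0,0,0,0,1],
    [-0.325,0.23,0,0,0,0,1],
    [-0.325,0.23,0,0,0,0,1],
  ],
)

```text
time_s: 2.85
tcp_pos: [0.4543, 0.0991, 0.2506]
tool_rot: [[0.139, 0.99, 0.001], [0.99, -0.139, 0.0], [0.0, 0.001, -1.0]]
wrist_force: [0.5, 0.2, 0.1]
gripper_width: 0.999
grasp_force: 0.0
```

move_arm(
  increments=[
    [-0.43,0.09,0,0,0,0,1],
    [-0.43,0.09,0,0,0,0,1],
    [-0.43,0.09,0,0,0,0,1],
    [-0.43,0.09,0,0,0,0,1],
    [-0.43,0.09,0,0,0,0,1],
    [-0.43,0.09,0,0,0,0,1],
    [-0.43,0.09,0,0,0,0,1],
    [-0.43,0.09,0,0,0,0,1],
    [-0.43,0.09,0,0,0,0,1],
    [-0.43,0.09,0,0,0,0,1],
    [0,0,0,0,0,0,1],
  ],
)

```text
time_s: 3.95
tcp_pos: [0.4839, -0.3438, 0.2501]
tool_rot: [[0.143, 0.99, 0.001], [0.99, -0.143, -0.004], [-0.004, 0.002, -1.0]]
wrist_force: [-0.3, 0.6, 0.2]
gripper_width: 0.999
grasp_force: 0.0
```

```bash
cat >> h.py <<'E'
def meter(cam,lo=3000):
    c=m.calibration(cam); im=m.grab_frame(cam); out=[]
    for d in m.trace(cam,"meter_center"):
        ct=max(cv2.findContours(d["region"].astype(np.uint8),0,2)[0],key=cv2.contourArea)
        P=np.array([ray(c,*p[0],0.038)[:2] for p in ct]).astype(np.float32)
        (x,y),(a,b),t=cv2.minAreaRect(P)
        if b>a: t,a,b=t+90,b,a
        out.append((round(d["conf"],2),round(x,4),round(y,4),round(a,3),round(b,3),round((t+90)%180-90,1)))
    return im,out
E
python3 - <<'E'
from h import *
im,o=meter("wrist"); print(o); cv2.imwrite("pics/w1.png",im[:,:,::-1])
print(m.observe()["tcp_pos"],m.tips_ahead)
E
```

```text
[(0.69, 0.4975, -0.2616, 0.162, 0.083, -8.9), (0.66, 0.697, -0.3059, 0.134, 0.12, 26.4), (0.6, 0.3404, -0.4665, 0.231, 0.121, 19.5)]
[ 0.48290819 -0.33851326  0.24982996] 0.019
```

View pics/w1.png

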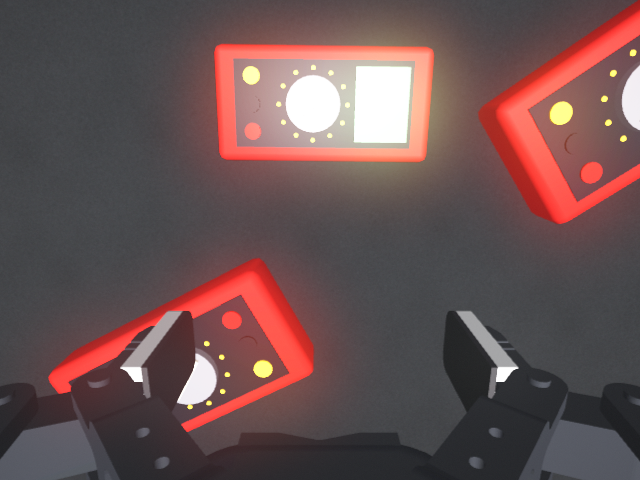

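The wrist view shows the small meter at (323,103), clear of both fingers, at yaw −9° and measuring 162×83 mm, which matches. I'll go down beside its long side.

move_arm(
  increments=[
    [0,0,0.4,0,0,0,1],
    [0,0,0.4,0,0,0,1],
    [0,0,0.4,0,0,0,1],
    [0,0,0.4,0,0,0,1],
    [0,0,0.3,0,0,0,1],
    [0,0,0.2,0,0,0,1],
    [0,0,0.15,0,0,0,1],
    [0,0,0,0,0,0,1],
    [0,0,0,0,0,0,1],
  ],
)

```text
time_s: 4.95
tcp_pos: [0.4833, -0.3365, 0.0257]
tool_rot: [[0.137, 0.991, -0.0], [0.991, -0.137, 0.001], [0.001, -0.0, -1.0]]
wrist_force: [-0.3, 0.2, -0.6]
gripper_width: 1.0
grasp_force: 0.0
```

move_arm(
  increments=[
    [0.08,0,0,0,0,0,1],
    [0.08,0,0,0,0,0,1],
    [0.08,-0.02,0,0,0,0,1],
    [0.08,-0.02,0,0,0,0,1],
    [0.08,-0.02,0,0,0,0,1],
    [0.08,-0.02,0,0,0,0,1],
    [0.08,-0.02,0,0,0,0,1],
    [0.08,-0.02,0,0,0,0,1],
    [0.08,-0.02,0,0,0,0,1],
    [0.08,-0.02,0,0,0,0,1],
    [0,0,0,0,0,0,1],
    [0,0,0,0,0,0,1],
  ],
)

```text
time_s: 6.15
tcp_pos: [0.4778, -0.2553, 0.0252]
tool_rot: [[0.138, 0.99, -0.001], [0.99, -0.138, 0.001], [0.001, -0.001, -1.0]]
wrist_force: [-0.2, -0.8, 0.3]
gripper_width: 0.999
grasp_force: 0.1
```

```bash
python3 - <<'E'
from h import *
print(meter("top")[1]); im,o=meter("wrist");print(o); s=m.observe(); print(s["tcp_pos"],s["wrist_force"])
E
```

```text
[(0.86, 0.5346, -0.2024, 0.081, 0.074, -8.3), (0.86, 0.7434, -0.2817, 0.224, 0.123, 26.5), (0.86, 0.3406, -0.4658, 0.219, 0.123, 20.1)]
[(0.57, 0.4914, -0.2036, 0.158, 0.081, -8.1)]
[ 0.47770431 -0.25570265  0.02485035] [ 0.59659348 -0.54732124 -0.86022489]
```

move_arm(
  increments=[
    [0.08,-0.02,0,0,0,0,1],
    [0.08,-0.02,0,0,0,0,1],
    [0.08,-0.02,0,0,0,0,1],
    [0.08,-0.02,0,0,0,0,1],
    [0.08,-0.02,0,0,0,0,1],
    [0.08,-0.02,0,0,0,0,1],
    [0.08,-0.02,0,0,0,0,1],
    [0.08,-0.02,0,0,0,0,1],
    [0.08,-0.02,0,0,0,0,1],
    [0.08,-0.02,0,0,0,0,1],
    [0.08,-0.02,0,0,0,0,1],
    [0,0,0,0,0,0,1],
  ],
)

```text
time_s: 7.55
tcp_pos: [0.4682, -0.1646, 0.0253]
tool_rot: [[0.138, 0.99, -0.001], [0.99, -0.138, 0.001], [0.001, -0.001, -1.0]]
wrist_force: [0.6, 0.8, -1.2]
gripper_width: 0.999
grasp_force: 0.0
```

```bash
python3 - <<'E'
from h import *
im,o=meter("wrist");print(o); s=m.observe(); print(s["tcp_pos"],s["wrist_force"])
E
```

```text
[(0.78, 0.4821, -0.1125, 0.158, 0.08, -7.8)]
[ 0.46867455 -0.16550634  0.02535579] [0.12945966 0.42226246 0.28697462]
```

move_arm(
  increments=[
    [0.05,-0.013,0,0,0,0,1],
    [0.05,-0.013,0,0,0,0,1],
    [0.04,-0.013,0,0,0,0,1],
    [0.03,-0.01,0,0,0,0,1],
    [0,0,0,0,0,0,1],
    [0,0,0,0,0,0,1],
    [0,0,0,0,0,0,1],
  ],
)

```text
time_s: 8.35
tcp_pos: [0.4657, -0.1481, 0.0251]
tool_rot: [[0.139, 0.99, -0.001], [0.99, -0.139, 0.001], [0.001, -0.001, -1.0]]
wrist_force: [-0.1, 0.6, -0.2]
gripper_width: 0.998
grasp_force: 0.0
```

move_arm(
  increments=[
    [-0.1,0,0,0,0,0,1],
    [-0.15,0,0,0,0,0,1],
    [-0.15,0,-0.1,0,0,0,1],
    [0,0,-0.3,0,0,0,1],
    [0,0,-0.45,0,0,0,1],
    [0,0,-0.45,0,0,0,1],
    [0,0,-0.45,0,0,0,1],
    [0,0,-0.45,0,0,0,1],
    [0,0,0,0,0,0,1],
  ],
)

```text
time_s: 9.25
tcp_pos: [0.4643, -0.1915, 0.2529]
tool_rot: [[0.14, 0.99, 0.013], [0.99, -0.14, -0.007], [-0.005, 0.014, -1.0]]
wrist_force: [0.8, -0.8, 0.8]
gripper_width: 0.998
grasp_force: 0.0
```

```bash
python3 - <<'E'
from h import *
im,o=meter("wrist");print(o);cv2.imwrite("pics/w2.png",im[:,:,::-1]); im,o=meter("top"); print(o); s=m.observe(); print(s["tcp_pos"],s["time_s"])
E
```

```text
[(0.89, 0.3804, -0.4034, 0.119, 0.056, 18.9), (0.69, 0.4796, -0.0979, 0.163, 0.084, -8.1), (0.58, 0.6977, -0.2999, 0.136, 0.132, -63.4)]
[(0.85, 0.3399, -0.4666, 0.219, 0.125, 19.5), (0.77, 0.7461, -0.2802, 0.218, 0.125, 26.8), (0.69, 0.4804, -0.0938, 0.167, 0.08, -9.0)]
[ 0.45965291 -0.18850496  0.24463936] 9.45
```

View pics/w2.png

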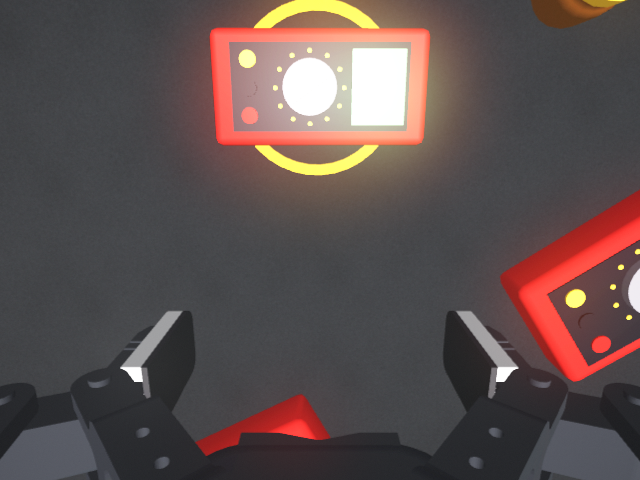

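The meter sits centred on the ring at (320,87); by measurement it is within about 3 mm. Next is the lid: I'll turn the tool to the box's yaw (17.4°) and hover over the tongue.

move_arm(
  increments=[
    [0,0,0,0,0,0.28,1],
    [0,0,0,0,0,0.28,1],
    [0,0,0,0,0,0.28,1],
    [0,0,0,0,0,0.28,1],
    [0,0,0,0,0,0.28,1],
    [0,0,0,0,0,0.28,1],
    [0,0,0,0,0,0.28,1],
    [0,0,0,0,0,0.29,1],
    [0,0,0,0,0,0,1],
  ],
)

```text
time_s: 10.35
tcp_pos: [0.4596, -0.1879, 0.2433]
tool_rot: [[0.953, 0.301, -0.004], [0.301, -0.953, 0.002], [-0.003, -0.003, -1.0]]
wrist_force: [0.1, 0.8, -0.6]
gripper_width: 1.002
grasp_force: 0.0
```

move_arm(
  increments=[
    [0.2,-0.34,0,0,0,0,1],
    [0.2,-0.34,0,0,0,0,1],
    [0.2,-0.34,0,0,0,0,1],
    [0.2,-0.34,0,0,0,0,1],
    [0.2,-0.34,0,0,0,0,1],
    [0.2,-0.34,0,0,0,0,1],
    [0.2,-0.34,0,0,0,0,1],
    [0.2,-0.34,0,0,0,0,1],
    [0,0,0,0,0,0,1],
    [0,0,0,0,0,0,1],
  ],
)

```text
time_s: 11.35
tcp_pos: [0.5305, 0.1198, 0.2439]
tool_rot: [[0.952, 0.307, -0.003], [0.307, -0.952, -0.001], [-0.003, 0.0, -1.0]]
wrist_force: [0.1, 0.2, 0.0]
gripper_width: 0.999
grasp_force: 0.0
```

```bash
python3 - <<'E'
from h import *
s=m.observe(); print(s["tcp_pos"],s["tool_rot"].round(3) if hasattr(s["tool_rot"],'round') else s["tool_rot"],s["qpos"])
im,c=grab("wrist","pics/w3.png")
hsv=cv2.cvtColor(im,cv2.COLOR_RGB2HSV)
r=cv2.inRange(hsv,(0,130,80),(8,255,255))|cv2.inRange(hsv,(172,130,80),(180,255,255))
for ct in cv2.findContours(r,0,2)[0]:
    if cv2.contourArea(ct)>300:
        print([(p.tolist(),ray(c,*p,0.101).round(4)[:2].tolist()) for p in cv2.approxPolyDP(ct,4,True)[:,0]])
print("grip",[(d["conf"],w(c,d["point"]).round(3)) for d in m.search_frame("wrist","lid_grip")])
E
```

```text
[0.53050266 0.1198318  0.24390911] [[ 0.952  0.307 -0.003]
 [ 0.307 -0.952 -0.001]
 [-0.003  0.    -1.   ]] [ 8.30285732e+00  1.54822445e+01  9.04146152e+01 -3.91634509e-02
  7.42799800e+01  8.04589309e+01]
[([530, 234], [0.5724, -0.0119]), ([477, 315], [0.5087, -0.0023]), ([483, 325], [0.503, -0.0094]), ([502, 334], [0.5007, -0.0249]), ([550, 262], [0.559, -0.033]), ([614, 293], [0.5523, -0.0844]), ([556, 373], [0.4843, -0.0749]), ([561, 378], [0.4817, -0.0802]), ([628, 282], [0.5624, -0.0895])]
[([302, 173], [0.5643, 0.1415]), ([300, 262], [0.5079, 0.1254]), ([340, 265], [0.5141, 0.0993]), ([343, 174], [0.5717, 0.1168])]
[([273, 116], [0.5916, 0.1684]), ([275, 164], [0.5645, 0.1592]), ([368, 163], [0.5829, 0.1042]), ([369, 115], [0.61, 0.1133])]
grip [(0.72, array([0.616, 0.137, 0.097])), (0.28, array([ 0.506, -0.039, -0.002]))]
```

View pics/w3.png

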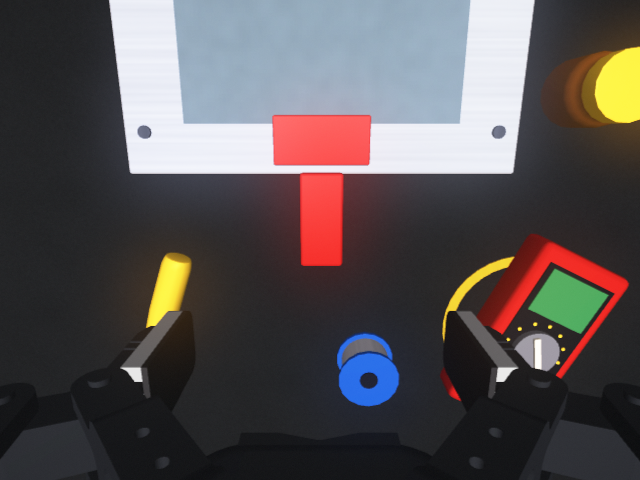

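The tongue shows at (321,218), with its root at (322,173) and tip at (320,265). That puts the grip at about (0.539, 0.121), which agrees with the hinge 258 mm behind it. I'll descend and close.

move_arm(
  increments=[
    [0.07,0.02,0.3,0,0,0,1],
    [0,0,0.4,0,0,0,1],
    [0,0,0.4,0,0,0,1],
    [0,0,0.25,0,0,0,1],
    [0,0,0.15,0,0,0,1],
    [0,0,0.05,0,0,0,1],
    [0,0,0,0,0,0,1],
    [0,0,0,0,0,0,1],
  ],
)

```text
time_s: 12.25
tcp_pos: [0.5392, 0.119, 0.0912]
tool_rot: [[0.954, 0.301, 0.001], [0.301, -0.954, 0.0], [0.001, 0.0, -1.0]]
wrist_force: [-0.1, 0.4, -0.4]
gripper_width: 0.998
grasp_force: 0.0
```

move_arm(
  increments=[
    [0,0,0,0,0,0,0],
    [0,0,0,0,0,0,-0.5],
    [0,0,0,0,0,0,-1],
    [0,0,0,0,0,0,-1],
    [0,0,0,0,0,0,-1],
    [0,0,0,0,0,0,-1],
    [0,0,0,0,0,0,-1],
    [0,0,0,0,0,0,-1],
    [0,0,0,0,0,0,-1],
    [0,0,0,0,0,0,-1],
  ],
)

```text
time_s: 13.25
tcp_pos: [0.5383, 0.1208, 0.0908]
tool_rot: [[0.953, 0.302, 0.0], [0.302, -0.953, 0.002], [0.001, -0.001, -1.0]]
wrist_force: [-2.7, 4.8, 4.4]
gripper_width: 0.32
grasp_force: 60.9
```

move_arm(
  increments=[
    [0.003,0,-0.129,0,0,0,-1],
    [0.01,0,-0.129,0,0,0,-1],
    [0.016,0,-0.128,0,0,0,-1],
    [0.022,0,-0.127,0,0,0,-1],
    [0.029,0,-0.126,0,0,0,-1],
    [0.035,0,-0.124,0,0,0,-1],
    [0.041,0,-0.122,0,0,0,-1],
    [0.047,0,-0.12,0,0,0,-1],
    [0.053,0,-0.118,0,0,0,-1],
    [0.059,0,-0.115,0,0,0,-1],
    [0,0,0,0,0,0,-1],
  ],
)

```text
time_s: 14.35
tcp_pos: [0.569, 0.1306, 0.2144]
tool_rot: [[0.953, 0.303, 0.0], [0.303, -0.953, 0.002], [0.001, -0.002, -1.0]]
wrist_force: [1.4, 5.3, -4.6]
gripper_width: 0.317
grasp_force: 61.7
```

```bash
python3 - <<'E'
from h import *
b,c2=grab("side","pics/side2.png")
cv2.imwrite("pics/side2c.png",cv2.resize(b[160:420,100:420,::-1],(738,600)))
s=m.observe();print(s["tcp_pos"],s["wrist_force"],s["wrist_torque"])
E
```

```text
[0.5686017  0.13048857 0.21370967] [ 0.72841266  5.52576815 -3.80377031] [0.73657922 0.10722782 0.07739152]
```

View pics/side2c.png

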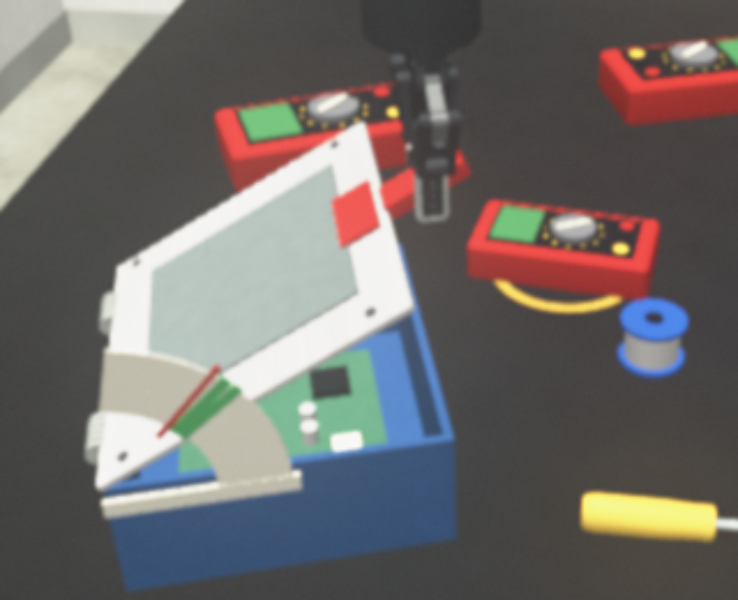

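The lid is up at about 0.5 rad with the tongue held at crop (425,190), and the meter still lies on the ring. I'll continue to about 1.0 rad.

move_arm(
  increments=[
    [0.065,0,-0.112,0,0,0,-1],
    [0.07,0,-0.108,0,0,0,-1],
    [0.075,0,-0.105,0,0,0,-1],
    [0.081,0,-0.101,0,0,0,-1],
    [0.086,0,-0.097,0,0,0,-1],
    [0.09,0,-0.092,0,0,0,-1],
    [0.095,0,-0.088,0,0,0,-1],
    [0.099,0,-0.083,0,0,0,-1],
    [0.103,0,-0.078,0,0,0,-1],
    [0.107,0,-0.072,0,0,0,-1],
    [0,0,0,0,0,0,-1],
    [0,0,0,0,0,0,-1],
  ],
)

```text
time_s: 15.6
tcp_pos: [0.6507, 0.1569, 0.3062]
tool_rot: [[0.953, 0.303, -0.003], [0.303, -0.953, 0.002], [-0.003, -0.003, -1.0]]
wrist_force: [-0.5, 4.9, -2.2]
gripper_width: 0.317
grasp_force: 68.4
```

```bash
cat >> h.py <<'E'
def lidang(f):
    # lid's visible white corners in side view vs. model: fit theta by projecting tongue tip region
    b,c=grab("side",f); s=m.observe()
    cv2.imwrite(f,cv2.resize(b[130:390,100:420,::-1],(738,600)))
    p=np.array(s["tcp_pos"]); h=np.array([0.7845,0.199]); d=(h-p[:2])@[0.953,0.302]
    print("theta from tcp",np.arctan2(p[2]-0.0905,d),"R",np.hypot(p[2]-.0905,d),s["wrist_force"],s["gripper_width"],s["grasp_force"],s["time_s"])
E
python3 -c "
from h import *
lidang('pics/side3.png')"
```

```text
theta from tcp 0.9946130159068907 R 0.25730420761191863 [ 0.55867969  5.42207776 -3.23159817] 0.31872027486743115 68.43925595283508 15.65
```

View pics/side3.png

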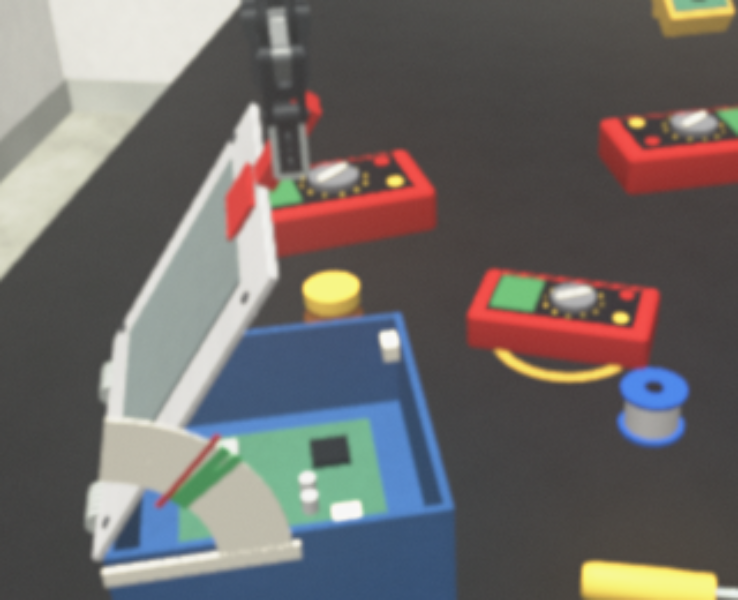

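The lid is past the red line, at about 1.0 rad and short of the stop. I'll ease it back to about 0.73.

move_arm(
  increments=[
    [-0.064,0,0.043,0,0,0,-1],
    [-0.063,0,0.045,0,0,0,-1],
    [-0.062,0,0.047,0,0,0,-1],
    [-0.06,0,0.049,0,0,0,-1],
    [-0.059,0,0.05,0,0,0,-1],
    [-0.057,0,0.052,0,0,0,-1],
    [-0.056,0,0.054,0,0,0,-1],
    [-0.054,0,0.056,0,0,0,-1],
    [-0.052,0,0.057,0,0,0,-1],
    [0,0,0,0,0,0,-1],
    [0,0,0,0,0,0,-1],
    [0,0,0,0,0,0,-1],
  ],
)

```text
time_s: 16.85
tcp_pos: [0.6012, 0.141, 0.2628]
tool_rot: [[0.953, 0.303, 0.001], [0.303, -0.953, 0.003], [0.001, -0.002, -1.0]]
wrist_force: [-2.4, 5.3, 3.1]
gripper_width: 0.312
grasp_force: 66.4
```

```bash
python3 -c "
from h import *
lidang('pics/side4.png'); print(meter('top')[1])"
```

```text
theta from tcp 0.731039769341011 R 0.25812773301262487 [-1.64858933  5.60419963  1.95960693] 0.31597600400413606 66.41978144645691 16.9
[(0.93, 0.3405, -0.4651, 0.216, 0.121, 19.4), (0.83, 0.4796, -0.097, 0.17, 0.086, -7.9), (0.59, 0.7433, -0.2809, 0.224, 0.124, 26.9)]
```

View pics/side4.png

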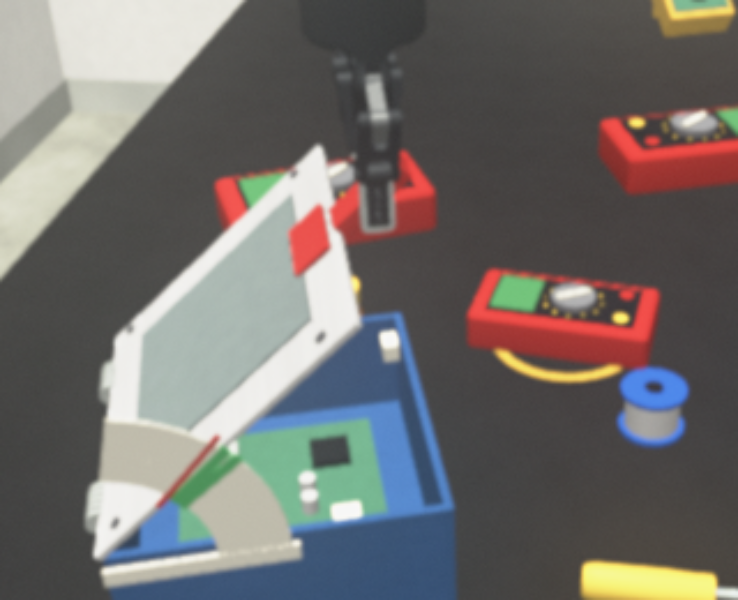

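The lid is held still at about 0.73 rad, in the green band, with the lid edge shallower than the red line at crop (190,470). The meter is within 2–3 mm of the ring's centre. Handing in.

```bash
python3 -c "
from bench import manip as m
print(m.close_job())"
```

```text
the job is handed in; nothing more can be done
None
```

I handed the job in, but no verdict came back. By my last measurements the red multimeter lies 2–3 mm from the ring's centre, and the lid, raised to about 1.0 rad and eased back, is held still at about 0.73 rad, in the green band.

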